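# Move a freshly finished lid to the drying rack with a blade lifter

### The job

The round wooden lid has just been lacquered, so nothing but the flat blade lifter may carry it and neither the gripper nor the arm may touch it. Take the lifter by its grip, slide its blade under the lid while the two bench dogs keep the lid from slipping away, lift the lid and set it gently on the middle of the drying rack, lying flat across both rails. Then draw the blade out, lay the lifter flat on the open bench clear of the rack, blade side down as you found it, and leave everything else where it stands.

Things in the scene. Friction and masses are not known exactly. Their poses are not given: they have to be found in the camera images.
- lifter_grip (a point): Grip centre of the loose blade lifter (0.13 kg), which lies on the bench flat on its underside. The grip is an upright wooden block 44 mm long (x), 26 mm wide (y; flat faces to pinch from above), 6 to 62 mm above the tool's underside; this point is 34 mm above it. x points from the grip along the blade to its tip, z up.
- lifter_blade (a point): Point on the top of the lifter's blade, 88 mm ahead of the grip centre along x. The blade is a flat plate 60 mm wide and 2.5 mm thick, flush with the tool's underside, from 24 to 152 mm ahead of the grip centre. Under the grip is a heel plate 52 x 44 mm, 6 mm thick. Same axes as the grip.
- lid_center (a point): Centre of the round wooden lid, 130 mm in diameter, 11 mm thick, about 0.09 kg, flat on the bench before the dogs with a gap of up to 10 mm. Its underside is bevelled: flat to a radius of 52 mm, then rising to 6 mm above the bench at the rim, so a blade pushed along the bench runs under it. z up; this point is 5.5 mm above its underside.
- dogs: Two fixed round steel bench dogs, 19 mm in diameter, 28 mm high, centres 46 mm either side of the origin along y; a wooden strip 12 mm high starts 12 mm behind the origin. Origin on the bench midway between the dogs. x points from the lid to the strip: push the blade along +x; the lid stops against both dogs with its centre 59 mm before the origin.
- rack_top (a point): Centre of the fixed drying rack at rail-top height, 50 mm above the bench: base 130 x 128 x 8 mm, two rails along x, 130 mm long, 16 mm wide, 88 mm free between them; the channel is open at both ends, so the blade goes down between the rails. x runs along the rails from the end where the blade comes in (near the vice) to the far end. Carry over the vice, 150 mm high.
- glue_bottle_mid (a point): Bystander: standing yellow glue bottle with a red nozzle, 38 mm in diameter and 123 mm high; point half-way up. Leave it.
- stamp_block_mid (a point): Bystander: wooden block 40 x 75 x 34 mm with a paper label; point at its centre. Leave it.
- pin_tin_mid (a point): Bystander: small flat dark green tin 69 x 97 x 24 mm; point at its centre. Leave it.

How it is judged (in metres and radians):
On the way, in this order (a step that is already met when the one before it is completed fails the run):
1. the lid is carried on the lifter alone, clear of the bench (height (world z) of lid_center above 0.035 m and contact force between lid and lifter above 0.2 N and contact force between lid and dogs below 0.1 N and contact force between lid and rack below 0.1 N and angle between lid_center's own z axis and vertical below 0.35 rad), for 0.3 s.
2. the lid lies on the rack's rails and the lifter no longer touches it (contact force between lid and rack above 0.2 N and contact force between lid and lifter below 0.05 N and angle between lid_center's own z axis and vertical below 0.07 rad), for 0.2 s.
At the end, for the whole second after the job is handed in: Lid flat (within 4 deg) and still on both rails, centre within 18 mm of the rack's centre across the rails and 30 mm along them; lifter flat on the bench, underside down (within 5 deg), still, touching neither lid nor rack; glue bottle, block and tin within 30 mm of their places (y of lid_center in the frame of rack_top between -0.018 and 0.018 m and x of lid_center in the frame of rack_top between -0.03 and 0.03 m and z of lid_center in the frame of rack_top between 0.002 and 0.009 m and angle between lid_center's own z axis and vertical below 0.07 rad and linear speed of each of lid, lifter below 0.02 m/s and height (world z) of lifter_grip below 0.045 m and angle between lifter_grip's own z axis and vertical below 0.09 rad and contact force between lifter and lid below 0.05 N and contact force between lifter and rack below 0.05 N and distance of each of glue_bottle_mid, stamp_block_mid, pin_tin_mid from where it was at the start of the episode below 0.03 m).
It fails at once if the gripper or the arm touches the lid (contact force between any of the fingers, the arm and lid above 0.1 N).
It fails at once if the lid is turned over or tipped beyond 45 degrees (angle between lid_center's own z axis and vertical above 0.8 rad).
It fails at once if the lid is dropped or slammed on the rack (more than 20 N) (contact force between lid and rack above 20 N).
It fails at once if the glue bottle is knocked over or a bystander is pushed more than 30 mm (distance of any of glue_bottle_mid, stamp_block_mid, pin_tin_mid from where it was at the start of the episode above 0.03 m).
It also fails if it takes over 67 s, if anything falls off the work surface, if the arm or the gripper's body presses on something with over 40 N, if the wrist force passes 120 N, or if a joint passes its speed limit or range.

### The arm

A 6-joint arm with a two-finger parallel gripper is mounted at the origin on a cart in front of the work surface, level with it; the furniture and walls round the work are solid. World frame = base frame: x ahead of the robot, y to its left, z up, the work surface at z = 0. Lengths are in mm, angles in rad, forces in N, time in s.
With the tool pointing down it reaches from about 275 to 825 mm from the base axis. Payload 5.2 kg.
Tool frame: the origin (TCP) lies at the very end of the fingers, on their centre line; the grasp point (between the pads) lies 19 mm behind it; z points along the fingers, y is the direction in which the jaws open and shut (so a half turn about z gives the same grasp; the last joint's range is limited). The gripper opens to 93 mm and grips with 3 to 60 N. Pads are 15 mm wide; open, the fingers measure 128 mm over their backs; the gripper's body (75 mm by 188 mm) begins 65 mm behind the grasp point.
Start: joints at [0.939, 0.259, 1.535, -0, 1.348, -0.203], TCP at [228.658, 500.22, 218.653] pointing down, gripper open.
Joint ranges: [-3.14, 3.14], [-0.91, 2.08], [0.19, 2.58], [-1.22, 4.36], [0.22, 2.71], [-3.12, 3.12]. Speed limits (rad/s): [2.57, 2.57, 3.14, 3.14, 3.14, 3.14].

### API

Orientations are given as [roll, pitch, yaw] about the fixed x, y, z axes, in that order (R = Rz(yaw) Ry(pitch) Rx(roll)).
In Python, from bench import robot gives the robot as it stands. The module is installed in compiled form; this text tells all that it offers. Calls block until the motion is done:
- robot.move_ptp(position, orientation): joint-space move of the TCP to a pose.
- robot.move_linear(position, ori=None, speed=150, f_stop=None): straight line of the TCP; ori=None keeps the orientation; speed is the mean speed in mm/s. With f_stop (N) it stops when the force on the tool has changed by that much, and returns True; else False.
- robot.move_j(angles): joint-space move.
- robot.move_gripper(opening): opening from 0.0 (shut) to 1.0 (fully open); the grip force is fixed at half the most; returns when the fingers have stopped.
- robot.sleep(seconds).
- robot.inverse_kinematics(position, orientation): joint angles nearest the present ones, or None.
- robot.get_image(name): name is "scene" or "top"; returns a dict with "img" (400x640x3 uint8, blue, green, red), "fovy" (degrees; the focal length in pixels is half the picture's height over the tangent of half this angle, whatever the lens; pixels are square), "cx", "cy" (the principal point, pixels), "k1" (the pictures are not rectified: a ray, as slopes to the right and down, at radius r is drawn at 1 + k1 r^2 times it, then the intrinsics apply), "eye" and "orientation" of the camera in the world. Camera axes: x right, y down, z forward; pixel columns grow to the right and rows downward; lengths in mm; the calibration is good to about 2 mm. A picture is of the moment at which its call begins. There is no depth.
A pose or a line that the arm cannot do raises robot.MotionError and nothing moves.
- robot.hand_in(): hands the job in, once; it reports no verdict.
Readings, each from a call of its own:
- robot.current_t(): time.
- robot.current_qpos(): joint angles.
- robot.current_joint_vel(): joint speeds.
- robot.current_joint_efforts(): joint torques, N m.
- robot.current_tcp_pos(): TCP position.
- robot.current_eef_rot(): TCP orientation.
- robot.current_contact_force(): force on the tool from outside, world axes, zero at the start.
- robot.current_ft_torque(): the same for the moment, N m.
- robot.current_gripper_width(): opening from 0.0 (shut) to 1.0 (fully open).
Only numpy, scipy, OpenCV 4.12 (cv2) and the standard library are available. Lean on these libraries where they do the work, as an engineer would, in place of code of your own. Each camera call takes 0.05 s, during which the arm holds its last target.

## Working session

There is one attempt and no reset: what is moved stays moved. The work goes in short steps, each a Python script; the robot and the scene stay as the last script left them, time stands still between calls to the robot, and variables do not carry over. Pictures are saved under pics/ and viewed, and the job is handed in when it is done.

```bash
mkdir -p pics; python3 - <<'E'
from bench import robot
import cv2
for n in ("scene","top"):
    d=robot.get_image(n); cv2.imwrite(f"pics/{n}0.png",d["img"])
    print(n,{k:v for k,v in d.items() if k!="img"})
print(robot.current_t(),robot.current_eef_rot(),robot.current_gripper_width())
E
```

```text
scene {'fovy': 52.771174739762955, 'cx': 316.1436700264109, 'cy': 201.95087812287332, 'k1': -0.005211773639731169, 'eye': array([-268.32505125, -719.12152717,  808.79750371]), 'orientation': array([-2.15819715, -0.00322756, -0.78477014])}
top {'fovy': 44.215106809752484, 'cx': 324.03071815409606, 'cy': 202.25433996709938, 'k1': -0.11592296859767778, 'eye': array([ 291.05174352,   80.8724612 , 1506.16536413]), 'orientation': array([-2.96362706,  0.00963883, -1.58848183])}
0.1 [-3.14001706e+00 -3.45672291e-04  2.71278054e+00] 0.9986019290549928
```

View pics/scene0.png

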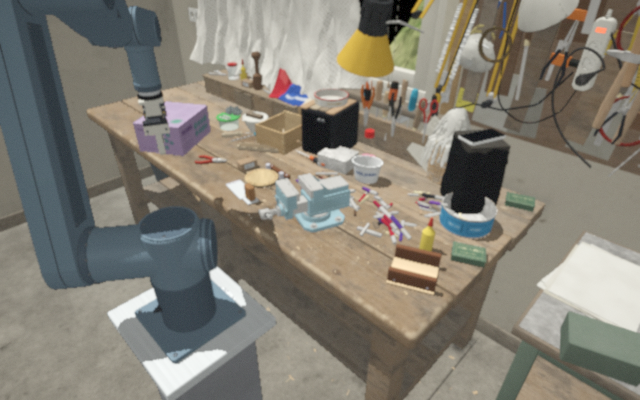

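View pics/top0.png

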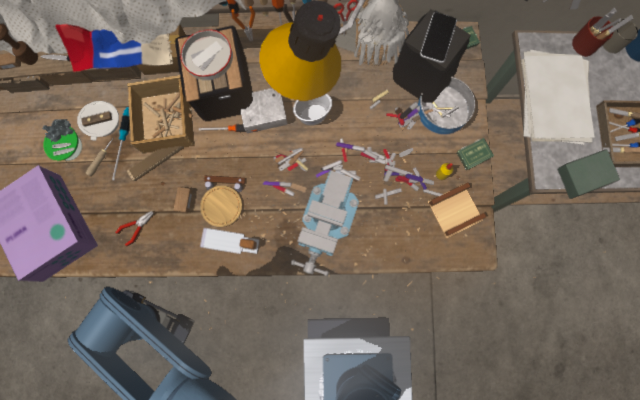

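```bash
cat > h.py <<'E'
from bench import robot
import numpy as np, cv2
from scipy.spatial.transform import Rotation as Rn
def cam(d):
    h=d["img"].shape[0]; f=h/2/np.tan(np.radians(d["fovy"])/2)
    return f,d["cx"],d["cy"],d["k1"],np.array(d["eye"]),Rn.from_euler("xyz",d["orientation"]).as_matrix()
def proj(d,P):
    f,cx,cy,k1,e,R=cam(d); P=np.atleast_2d(P)
    c=(P-e)@R; s=c[:,:2]/c[:,2:]; s=s*(1+k1*(s**2).sum(1,keepdims=True))
    return s*f+[cx,cy]
def unproj(d,uv,z):
    f,cx,cy,k1,e,R=cam(d); uv=np.atleast_2d(np.float64(uv)); s=(uv-[cx,cy])/f; q=s.copy()
    for _ in range(30): q=s/(1+k1*(q**2).sum(1,keepdims=True))
    w=np.c_[q,np.ones(len(q))]@R.T
    return e+w*((z-e[2])/w[:,2])[:,None]
def crop(d,x0,y0,x1,y1,k,name):
    im=cv2.resize(d["img"][y0:y1,x0:x1],None,fx=k,fy=k,interpolation=cv2.INTER_CUBIC)
    st=10
    for u in range((x0+9)//10*10,x1,st): cv2.line(im,((u-x0)*k,0),((u-x0)*k,6 if u%50 else 14),(0,0,255),1)
    for v in range((y0+9)//10*10,y1,st): cv2.line(im,(0,(v-y0)*k),(6 if v%50 else 14,(v-y0)*k),(0,0,255),1)
    cv2.imwrite("pics/"+name,im)
E
python3 - <<'E'
from h import *
import pickle
t=robot.get_image("top"); s=robot.get_image("scene"); pickle.dump((t,s),open("im0.pkl","wb"))
crop(t,165,165,275,260,7,"t_lid.png")
crop(t,420,130,500,245,5,"t_rack.png")
crop(s,215,145,315,225,8,"s_lid.png")
crop(s,370,210,500,300,6,"s_rack.png")
E
```

```text
(no output)
```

View pics/t_lid.png

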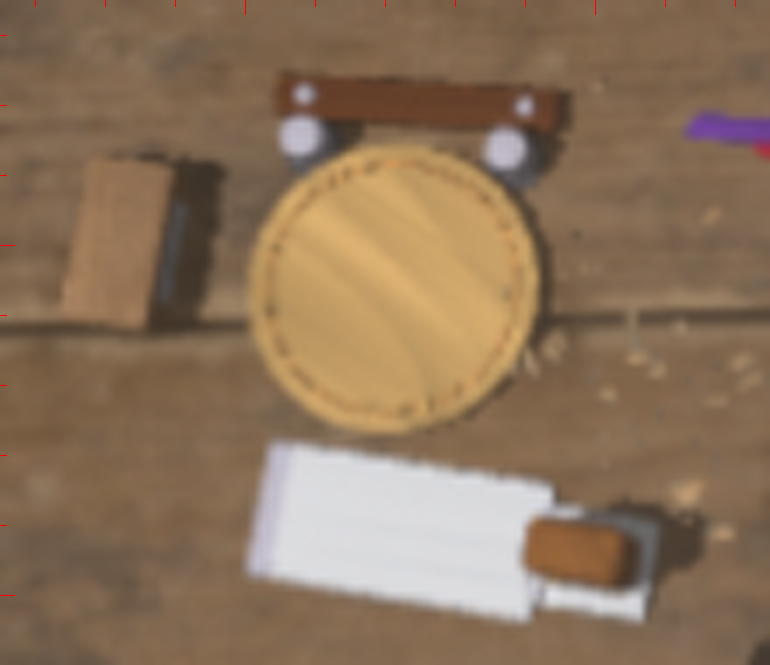

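View pics/t_rack.png

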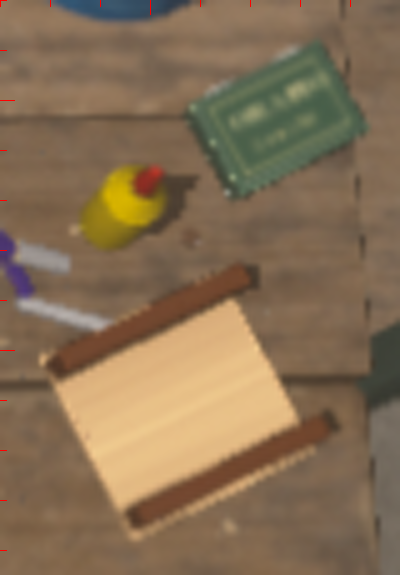

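View pics/s_lid.png

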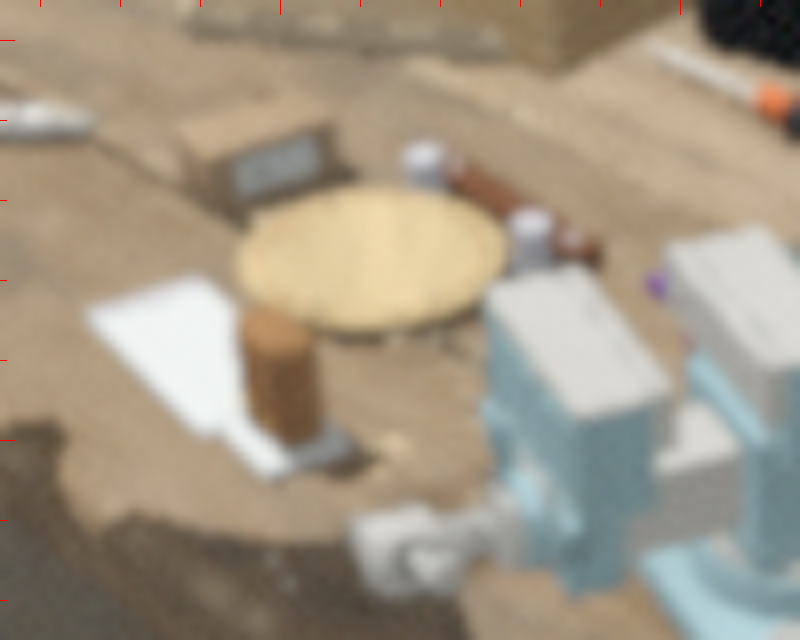

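View pics/s_rack.png

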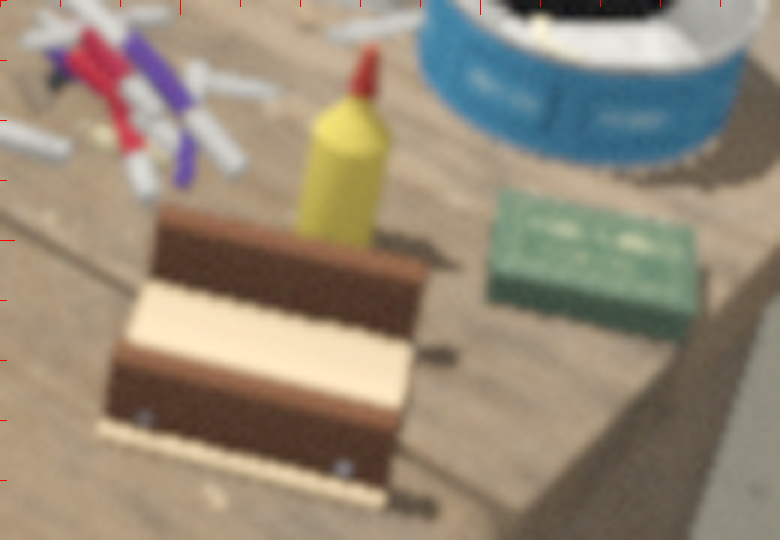

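```bash
cat > fit.py <<'E'
from h import *
import pickle
from scipy.optimize import least_squares
t,s=pickle.load(open("im0.pkl","rb"))
def c2p(p,x0,y0,k): return (np.array(p,float)+.5)/k-.5+[x0,y0]
TL=lambda p:c2p(p,165,165,7); TR=lambda p:c2p(p,420,130,5); SL=lambda p:c2p(p,215,145,8); SR=lambda p:c2p(p,370,210,6)
def fit(name,obs,x0):
    # obs list (cam, pix, local)
    def res(p):
        c,n=np.cos(p[2]),np.sin(p[2]); r=[]
        for d,px,l in obs:
            P=[p[0]+c*l[0]-n*l[1],p[1]+n*l[0]+c*l[1],l[2]]; r.append(proj(d,P)[0]-px)
        return np.array(r)
    o=least_squares(lambda p:res(p).ravel(),x0,x_scale=[100,100,1])
    print(name,o.x.round(3)); print(res(o.x).round(1).tolist()); return o.x
if __name__=="__main__":
    for d,o in((t,"top"),(s,"scene")):
        im=d["img"]
    lift=[(t,TL(p),l) for p,l in [((272,440),(152,-30,2)),((248,575),(152,30,2)),((553,484),(24,-30,2)),((530,620),(24,30,2)),
     ((658,520),(-26,-22,6)),((642,620),(-26,22,6)),((530,518),(22,-13,62)),((632,527),(-22,-13,62)),((622,587),(-22,13,62)),((524,573),(22,13,62))]]
    fit("lifter top",lift,[150,350,1.5])
    ls=[(s,SL(p),l) for p,l in [((85,315),(152,30,2)),((197,276),(152,-30,2)),((272,480),(-26,22,3)),((355,440),(-26,-22,3)),((280,320),(0,0,62))]]
    fit("lifter scene",ls,[150,350,1.5]); fit("lifter both",lift+ls,[150,350,1.5])
    fit("dogs top",[(t,TL((301,136)),(0,46,28)),(t,TL((506,150)),(0,-46,28)),(t,TL((278,72)),(24,62,12))][:2],[350,350,0])
    fit("dogs scene",[(s,SL((425,155)),(0,46,28)),(s,SL((531,222)),(0,-46,28))],[350,350,0])
    a=np.linspace(0,2*np.pi,4,endpoint=False)
    print("lid top",unproj(t,TL((394,289)),11), "scene",unproj(s,SL((372,254)),11))
    lt=unproj(t,TL([(247,285),(541,285),(394,144),(390,434)]),9); print(lt.round(1).tolist())
    rt=[(t,TR(p),l) for p,l in [((48,358),(-65,60,50)),((58,377),(-65,44,50)),((248,264),(65,60,50)),((258,285),(65,44,50)),((128,510),(-65,-44,50)),((136,528),(-65,-60,50)),((328,412),(65,-44,50)),((338,430),(65,-60,50))]]
    fit("rack top",rt,[300,-400,-1])
    rs=[(s,SR(p),l) for p,l in [((160,207),(-65,60,50)),((428,262),(65,60,50)),((118,345),(-65,-60,50)),((398,427),(65,-60,50)),((98,430),(-65,-64,4)),((385,505),(65,-64,4))]]
    fit("rack scene",rs,[300,-400,-1]); fit("rack both",rt+rs,[300,-400,-1])
    print("bottle base/top",unproj(t,TR((105,230)),0),unproj(t,TR((148,178)),123))
    # vice outline in top
    print("vice corners z150",unproj(t,[(327,172),(353,173),(338,253),(300,243),(358,208)],120).round(0).tolist())
    print("bench front edge",unproj(t,[(200,274),(430,271),(495,200)],0).round(0).tolist())
E
python3 fit.py
python3 - <<'E'
from fit import *
crop(t,285,160,400,285,6,"t_vice.png")
E
```

```text
lifter top [433.178 320.955   1.399]
[[0.3, 0.3], [0.0, 0.1], [0.3, 0.4], [0.1, 0.2], [0.6, 0.2], [0.4, 0.1], [-0.2, -1.0], [-0.2, -0.0], [-0.3, 0.1], [-0.9, -0.2]]
lifter scene [434.013 318.777   1.408]
[[-0.0, -0.1], [0.0, 0.2], [-0.0, -0.7], [0.5, 0.4], [-0.4, 0.3]]
lifter both [433.493 320.617   1.401]
[[0.4, 0.3], [0.1, 0.1], [0.4, 0.3], [0.3, 0.1], [0.7, 0.0], [0.5, -0.1], [-0.1, -1.1], [-0.1, -0.1], [-0.2, -0.0], [-0.8, -0.3], [-0.2, -0.4], [-0.1, 0.0], [-0.5, -0.8], [-0.0, 0.3], [-0.8, 0.1]]
dogs top [ 6.17481e+02  4.04388e+02 -9.00000e-02]
[[0.0, 0.0], [-0.0, -0.0]]
dogs scene [ 6.15786e+02  3.99864e+02 -8.40000e-02]
[[-0.0, -0.1], [0.0, 0.1]]
lid top [[555.06853312 410.92362263  11.        ]] scene [[554.7419892  408.82389151  11.        ]]
[[558.5, 477.7, 9.0], [556.0, 345.5, 9.0], [621.3, 412.7, 9.0], [490.6, 412.0, 9.0]]
rack top [ 525.913 -314.222   -1.15 ]
[[1.1, -1.3], [1.5, -0.4], [-1.5, -0.3], [-1.0, 0.1], [0.8, -0.7], [1.7, 0.5], [-1.5, 0.5], [-1.1, 1.6]]
rack scene [ 528.02  -317.726   -1.146]
[[0.3, -1.8], [0.7, -0.7], [-1.4, 1.4], [0.7, -0.1], [-0.1, 0.4], [-0.2, 0.3]]
rack both [ 526.918 -316.009   -1.145]
[[1.6, -1.5], [2.0, -0.6], [-1.1, -0.7], [-0.6, -0.3], [1.5, -1.0], [2.4, 0.2], [-1.0, 0.0], [-0.5, 1.2], [-0.4, -1.9], [-0.0, -0.8], [-2.1, 1.3], [-0.1, -0.3], [-0.8, 0.3], [-1.0, 0.1]]
bottle base/top [[ 640.44463904 -278.47506734    0.        ]] [[ 642.54359323 -276.42351028  123.        ]]
vice corners z150 [[629.0, 80.0, 120.0], [625.0, 5.0, 120.0], [395.0, 53.0, 120.0], [425.0, 160.0, 120.0], [522.0, -7.0, 120.0]]
bench front edge [[346.0, 475.0, 0.0], [343.0, -229.0, 0.0], [559.0, -447.0, 0.0]]
```

View pics/t_vice.png

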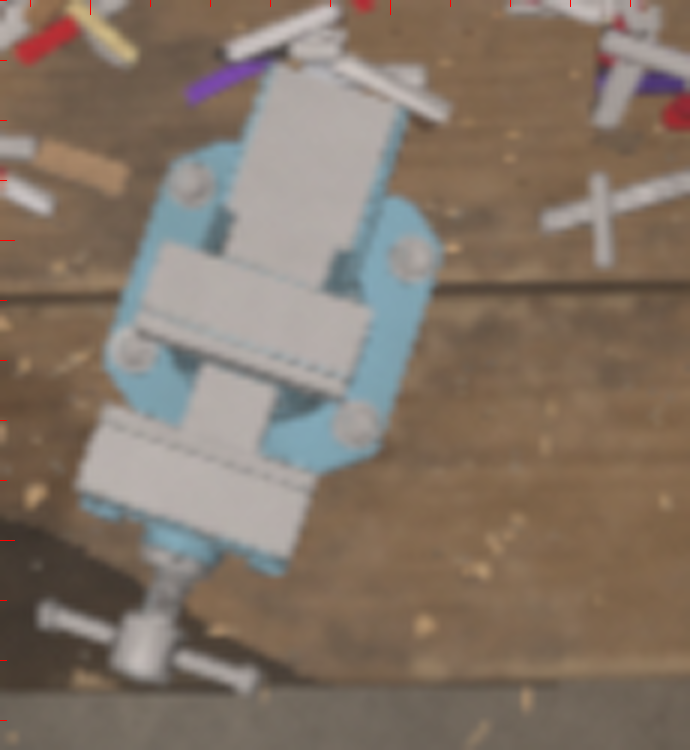

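```bash
cat >> h.py <<'E'
PI=np.pi
def st(m=""):
    print(m,"t",round(robot.current_t(),2),"tcp",np.round(robot.current_tcp_pos(),1),"rot",np.round(robot.current_eef_rot(),3),"F",np.round(robot.current_contact_force(),1),"w",round(robot.current_gripper_width(),3))
E
python3 - <<'E'
from h import *
robot.move_ptp([433.4,320,130],[PI,0,1.401]); st()
d=robot.get_image("top"); crop(d,165,165,275,260,7,"g0.png")
print(robot.move_linear([433.4,320,15],speed=120,f_stop=15)); st()
robot.move_gripper(0.0); st("grip")
d=robot.get_image("scene"); crop(d,215,95,315,225,6,"g1.png")
E
```

```text
t 1.31 tcp [433.2 320.6 130.3] rot [ 3.142e+00 -1.000e-03  1.403e+00] F [-1.   0.2 -0.3] w 1.001
False
 t 2.47 tcp [433.9 320.4  15.7] rot [ 3.140e+00 -1.000e-03  1.401e+00] F [-0.3 -0.8 -0.2] w 1.0
grip t 3.52 tcp [433.4 320.   15. ] rot [3.142 0.    1.401] F [ 0.1 -0.1 -0.3] w 0.277
```

View pics/g1.png

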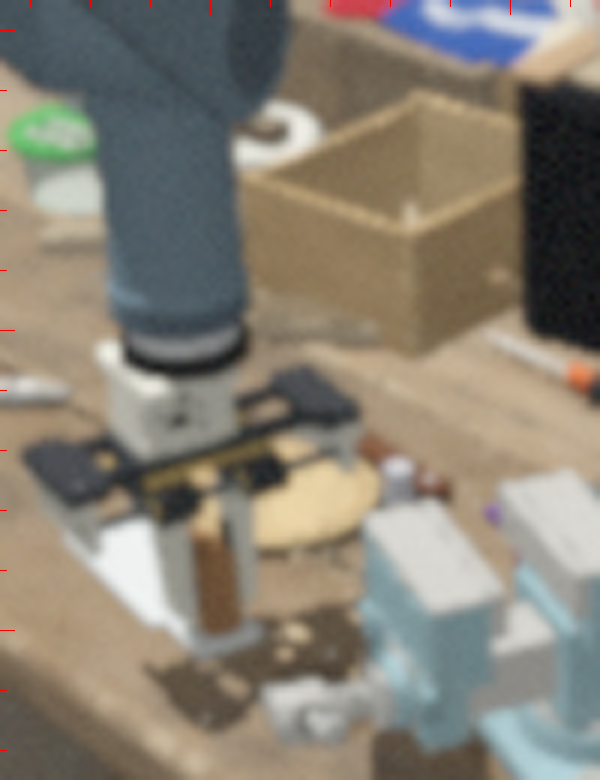

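The fingers straddle the grip block and the width of 25.8 mm matches the 26 mm grip. Next I lift, turn and look at the sag.

```bash
cat >> h.py <<'E'
D0=np.array([616.6,402.1]); YD=-0.087; UD=np.array([np.cos(YD),np.sin(YD)])
LIDF=D0-59*UD
def gp(dist,z): # grip 'dist' before lid final centre
    p=LIDF-dist*UD; return [p[0],p[1],z]
E
python3 - <<'E'
from h import *
robot.move_linear([433.4,320,75],speed=100); st("up")
robot.move_ptp(gp(232,75),[PI,0,YD]); robot.sleep(.3); st("start")
t=robot.get_image("top"); crop(t,165,165,275,285,6,"a0.png")
s=robot.get_image("scene"); crop(s,190,125,320,225,6,"a1.png")
import pickle; pickle.dump((t,s),open("im1.pkl","wb"))
E
```

```text
up t 4.32 tcp [433.  319.8  74.6] rot [-3.141  0.     1.401] F [-0.3  0.1 -0.7] w 0.279
start t 6.17 tcp [326.9 427.3  75. ] rot [ 3.142  0.    -0.087] F [-0.3  0.3 -0.3] w 0.276
```

View pics/a0.png

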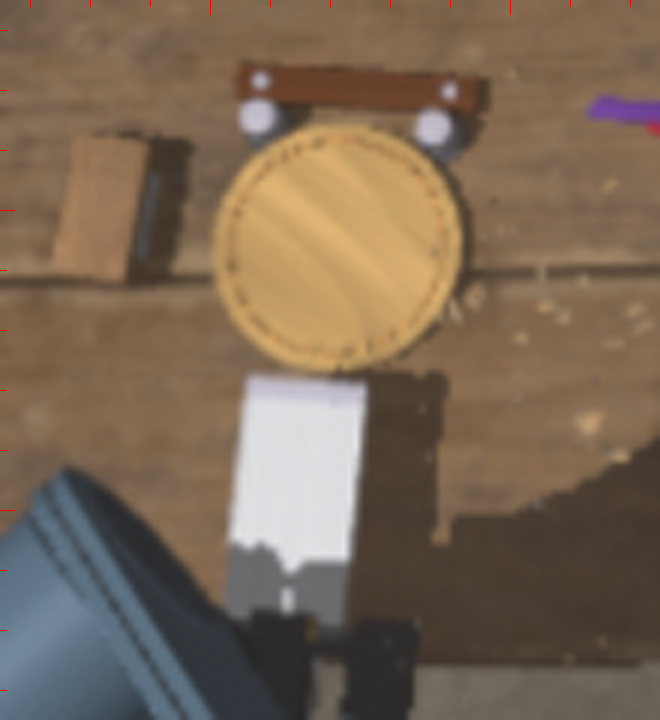

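View pics/a1.png

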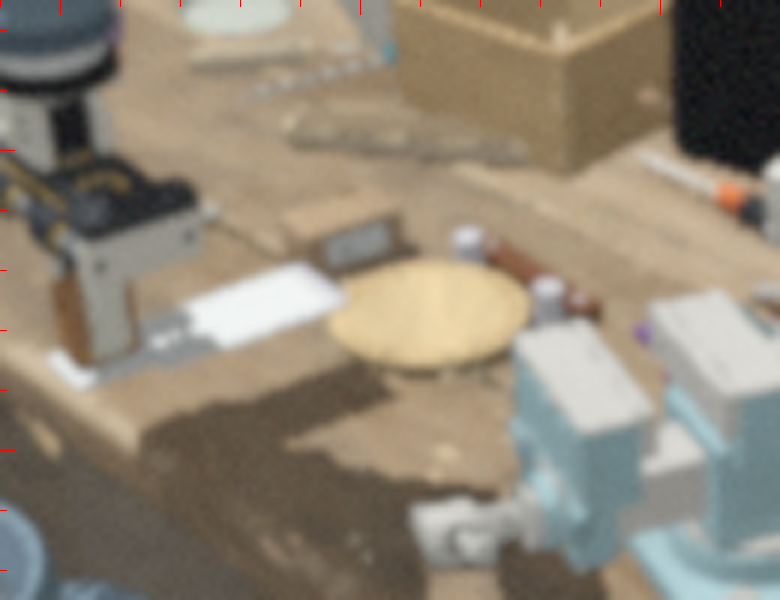

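```bash
cat >> h.py <<'E'
def tri(t,a,s,b):
    from scipy.optimize import least_squares
    P0=unproj(t,a,60)[0]
    o=least_squares(lambda P:np.r_[proj(t,P)[0]-a,proj(s,P)[0]-b],P0); return o.x.round(1),o.fun.round(2)
E
python3 - <<'E'
from h import *
import pickle
t,s=pickle.load(open("im1.pkl","rb"))
q=lambda p,x,y,k=6:(np.array(p,float)+.5)/k-.5+[x,y]
for l,a,b in ((30,(246,377),(308,262)),(-30,(367,384),(347,300))):
    g=np.array([326.9,427.3]); n=np.array([-UD[1],UD[0]])
    P=g+152*UD+l*n
    print(l,"exp",P.round(1),62.5,"meas",tri(t,q(a,165,165),s,q(b,190,125)))
    print(proj(t,[*P,62.5])[0]-q(a,165,165),proj(s,[*P,62.5])[0]-q(b,190,125))
E
```

```text
30 exp [480.9 444. ] 62.5 meas (array([484. , 443.6,  60.6]), array([ 0.47, -0.7 , -1.07,  0.09]))
[0.16251187 0.22456901] [-1.83008417 -0.11268052]
-30 exp [475.7 384.2] 62.5 meas (array([476.8, 384.5,  60.2]), array([-0.14,  0.21,  0.31, -0.03]))
[-0.21095758  0.47573404] [ 0.0593174  -0.43648334]
```

```bash
python3 - <<'E'
from h import *
robot.move_linear(gp(232,20),speed=80); robot.sleep(.2); st("20")
print(robot.move_linear(gp(232,14.5),speed=15,f_stop=5)); robot.sleep(.2); st("dn")
E
```

```text
20 t 7.31 tcp [327.  427.7  20.6] rot [-3.141e+00 -1.000e-03 -8.700e-02] F [-0.3 -0.  -2.5] w 0.277
True
dn t 7.89 tcp [326.7 427.4  14.9] rot [-3.141 -0.    -0.087] F [-0.1  0.   5.6] w 0.28
```

```bash
python3 - <<'E'
from h import *
for dist in (205,180,155,130,102):
    r=robot.move_linear(gp(dist,15.0),speed=50,f_stop=25); st(f"{dist} {r}")
    if r: break
t=robot.get_image("top"); crop(t,165,165,275,285,6,"b0.png")
s=robot.get_image("scene"); crop(s,190,125,320,225,6,"b1.png")
E
```

```text
205 False t 8.59 tcp [354.2 425.   15. ] rot [ 3.141  0.    -0.087] F [ 1.3 -1.2  1.9] w 0.277
180 False t 9.24 tcp [379.2 422.8  15. ] rot [ 3.141  0.    -0.087] F [ 1.1 -0.1  0.3] w 0.282
155 False t 9.89 tcp [403.9 420.6  15. ] rot [ 3.141  0.    -0.087] F [-0.1 -0.1  2.8] w 0.281
130 False t 10.54 tcp [427.9 418.4  15. ] rot [ 3.14e+00  2.00e-03 -8.70e-02] F [-3.9 -0.8  4.6] w 0.274
102 False t 11.25 tcp [456.5 416.1  15. ] rot [ 3.141e+00  1.000e-03 -8.700e-02] F [-1.8  1.3  2.2] w 0.276
```

View pics/b0.png

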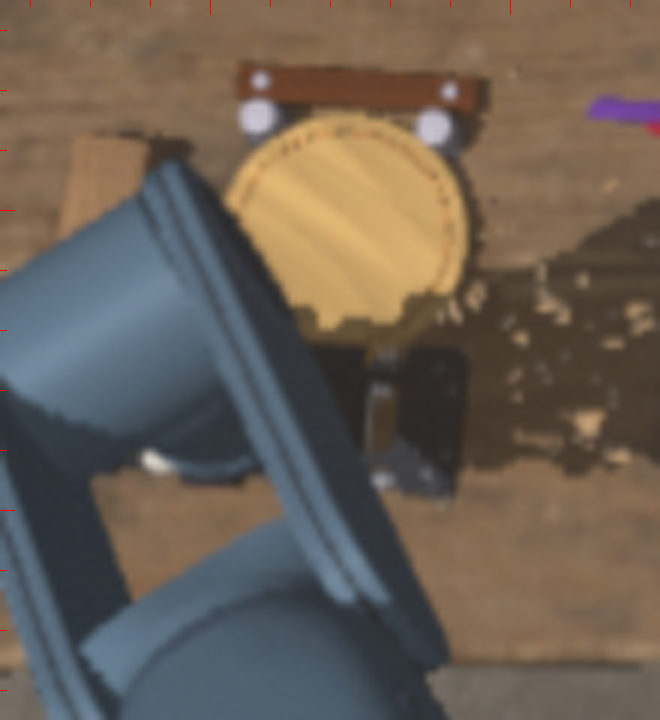

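View pics/b1.png

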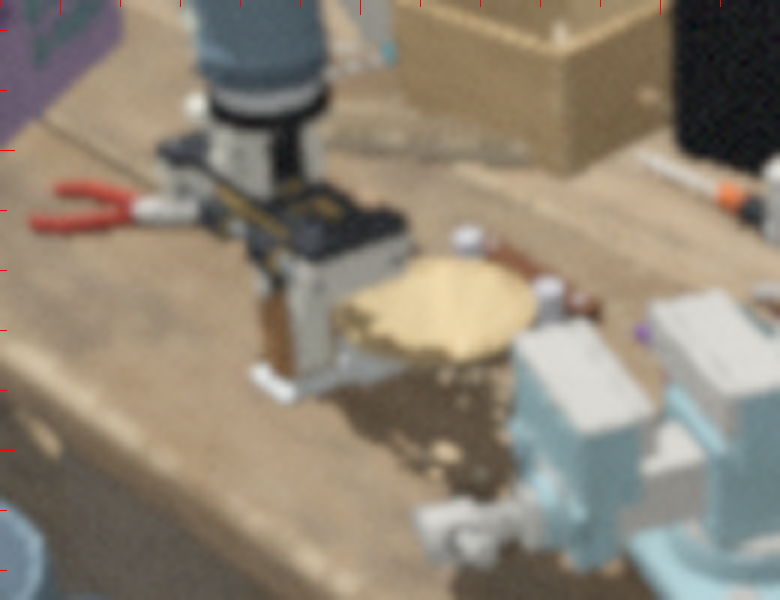

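```bash
cat >> h.py <<'E'
def ori(yaw,up): # lifter blade yaw, tip-up angle
    n=np.array([-np.sin(yaw),np.cos(yaw),0])
    R=Rn.from_rotvec(-up*n)*Rn.from_euler("xyz",[PI,0,yaw])
    return R.as_euler("xyz")
E
python3 - <<'E'
from h import *
robot.move_linear(gp(103,24),ori(YD,0.03),speed=15); st("l1")
robot.move_linear(gp(106,70),ori(YD,0.03),speed=40); robot.sleep(.3); st("l2")
t=robot.get_image("top"); crop(t,165,165,275,285,6,"c0.png")
s=robot.get_image("scene"); crop(s,190,115,320,215,6,"c1.png")
E
```

```text
l1 t 12.1 tcp [455.2 416.2  24.1] rot [-3.142 -0.03  -0.087] F [ 0.5 -0.7 -1.9] w 0.277
l2 t 13.7 tcp [452.1 416.4  69.8] rot [ 3.141 -0.03  -0.087] F [-0.   0.7 -2.7] w 0.28
```

View pics/c0.png

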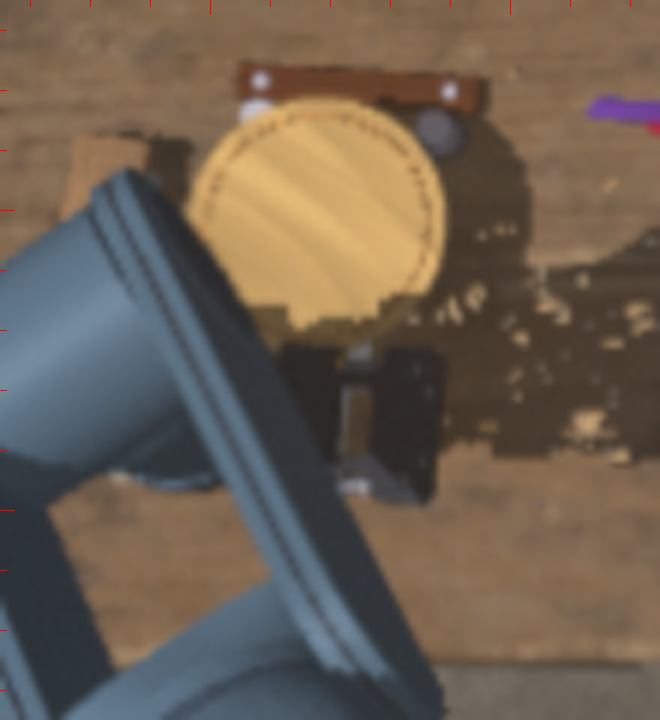

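View pics/c1.png

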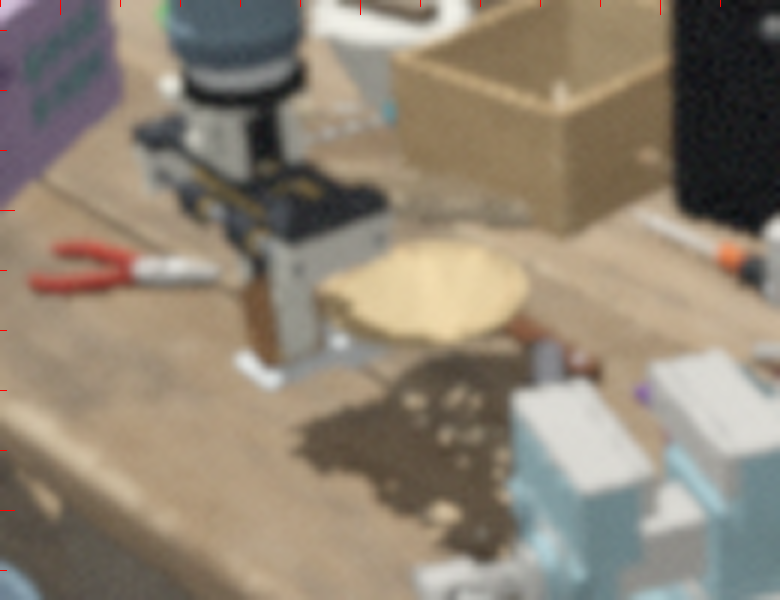

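```bash
python3 - <<'E'
from h import *
t=robot.get_image("top"); P=unproj(t,(np.array([318,226.])+.5)/6-.5+165,71)[0][:2]
g=np.array([452.1,416.4]); n=np.array([-UD[1],UD[0]]); print(P,(P-g)@UD,(P-g)@n)
rk=np.array([526.9,-316.0]); yr=-1.147; u=np.array([np.cos(yr),np.sin(yr)])
q0=robot.current_qpos(); print(np.round(q0,3))
for nm,p,o in (("up",gp(106,235),ori(YD,.03)),("rack hi",[*(rk-102*u),235],ori(yr,.03)),("rack lo",[*(rk-102*u),42],ori(yr,.03)),("out",[*(rk-240*u),42],ori(yr,.0))):
    q=robot.inverse_kinematics(p,o); print(nm,np.round(p,1),None if q is None else np.round(q,3))
E
```

```text
[555.59147569 407.78521974] 103.8485999456281 0.4102062590039104
[ 0.574  0.491  1.578 -0.021  1.049  2.242]
up [452.2 416.4 235. ] [ 0.574  0.353  1.364 -0.019  1.401  2.235]
rack hi [ 485. -223.  235.] [-0.63   0.204  1.566 -0.015  1.345  2.091]
rack lo [ 485. -223.   42.] [-0.63   0.404  1.813 -0.019  0.899  2.1  ]
out [428.2 -97.2  42. ] [-0.478  0.276  2.018 -0.     0.847  2.239]
```

```bash
python3 - <<'E'
from h import *
t=robot.get_image("top"); s=robot.get_image("scene")
print(tri(t,np.array([300,72.]),s,np.array([367,62.])))
print(unproj(t,[(300,97),(262,60),(340,70)],350))
q=lambda p:(np.array(p,float)+.5)/6-.5
print("vice tops z150",unproj(t,[q(p)+[285,160] for p in ((272,66),(406,108),(375,315),(345,395),(318,470),(290,560),(105,405))],150).round())
E
```

```text
(array([792.3, 131. , 456. ]), array([ 2.78, -2.91, -5.54,  1.22]))
[[767.38052378 143.61848366 350.        ]
 [871.04392765 240.08820207 350.        ]
 [838.22149276  41.9417946  350.        ]]
vice tops z150 [[626.  71. 150.]
 [604.   9. 150.]
 [506.  26. 150.]
 [469.  41. 150.]
 [434.  54. 150.]
 [393.  68. 150.]
 [466. 152. 150.]]
```

```bash
cat >> h.py <<'E'
RK=np.array([526.9,-316.0]); YR=-1.147; UR=np.array([np.cos(YR),np.sin(YR)])
def rp(dist,z):
    p=RK-dist*UR; return [p[0],p[1],z]
E
python3 - <<'E'
from h import *
robot.move_linear(gp(106,235),ori(YD,.03),speed=110); st("up")
robot.move_linear(rp(104,235),ori(YR,.03),speed=140); st("over")
robot.move_linear(rp(104,125),ori(YR,.03),speed=80); robot.sleep(.3); st("low")
t=robot.get_image("top"); crop(t,390,130,510,245,6,"d0.png")
s=robot.get_image("scene"); crop(s,370,170,500,300,6,"d1.png")
E
```

```text
up t 15.6 tcp [451.9 416.2 234.1] rot [ 3.141 -0.029 -0.087] F [ 0.7 -0.4 -2.4] w 0.278
over t 20.31 tcp [ 484.1 -221.   235. ] rot [-3.142 -0.03  -1.147] F [-0.4  0.3 -3.1] w 0.277
low t 22.13 tcp [ 484.2 -221.3  125.2] rot [-3.141 -0.03  -1.147] F [-0.6 -0.9 -1.5] w 0.276
```

View pics/d0.png

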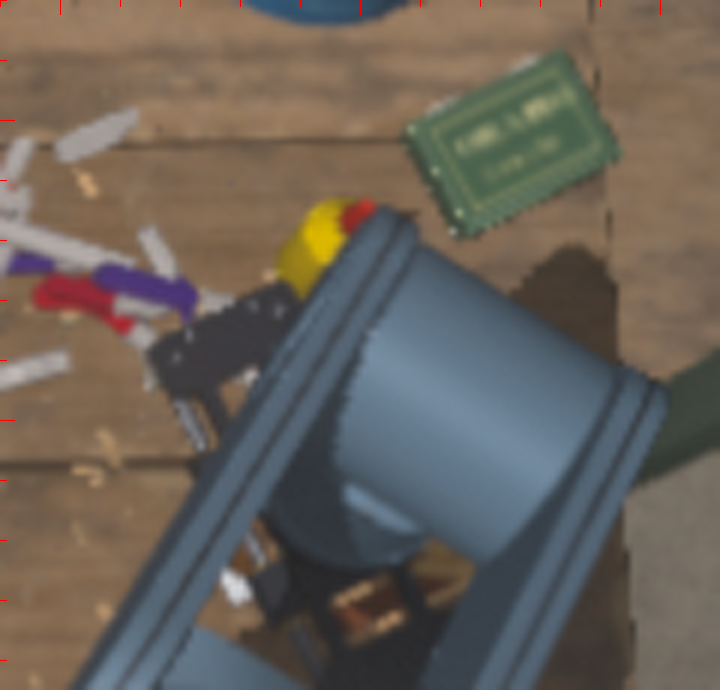

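View pics/d1.png

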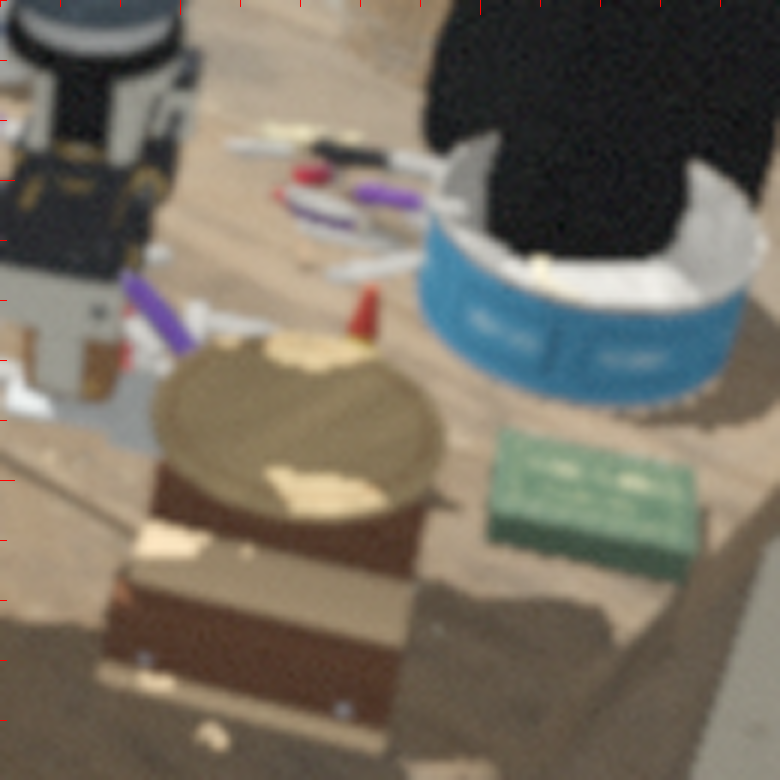

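```bash
python3 - <<'E'
from h import *
s=robot.get_image("scene"); P=unproj(s,(np.array([298.5,427.])+.5)/6-.5+[370,170],125)[0][:2]
d=P-RK; print(P,"along",d@UR,"across",d@[-UR[1],UR[0]])
E
```

```text
[ 523.00189572 -321.03561938] along 2.9871465392270706 across -5.62402302905341
```

```bash
cat >> h.py <<'E'
RK=RK+3*np.array([-UR[1],UR[0]])
E
python3 - <<'E'
from h import *
robot.move_linear(rp(104,75),ori(YR,.02),speed=50); robot.sleep(.2); st("75")
t=robot.get_image("top"); crop(t,390,130,510,245,6,"e0.png")
s=robot.get_image("scene"); crop(s,370,190,500,300,6,"e1.png")
E
```

```text
75 t 23.63 tcp [ 487.  -220.1   75.3] rot [-3.141 -0.021 -1.147] F [ 0.   1.9 -2. ] w 0.28
```

View pics/e1.png

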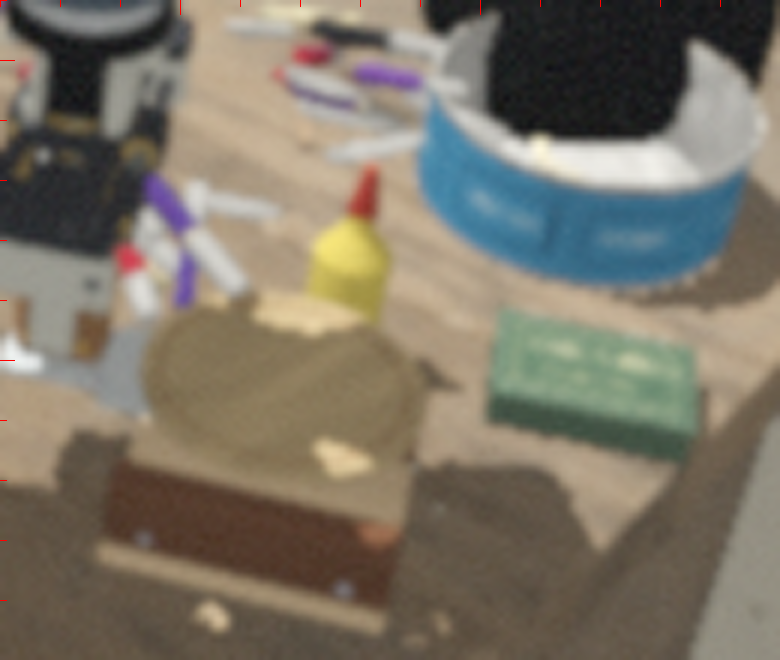

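```bash
python3 - <<'E'
from h import *
s=robot.get_image("scene"); P=unproj(s,(np.array([286,382.])+.5)/6-.5+[370,190],75)[0][:2]
n=np.array([-UR[1],UR[0]])
for rk in (np.array([526.9,-316]),np.array([528,-317.7]),np.array([525.9,-314.2])):
    d=P-rk; print(P,"along",d@UR,"across",d@n)
# overlays: projected rack and lid circle
a=np.linspace(0,2*np.pi,73)
g=np.array(robot.current_tcp_pos()[:2]); lc=g+104*UR
im=cv2.resize(s["img"][190:300,370:500],None,fx=6,fy=6,interpolation=cv2.INTER_CUBIC)
pl=lambda P:np.int32((proj(s,P)-[370,190]+.5)*6)
cv2.polylines(im,[pl(np.c_[lc[0]+65*np.cos(a),lc[1]+65*np.sin(a),0*a+75.5])],False,(0,0,255),1)
r0=np.array([528,-317.7])
for y0,y1 in ((44,60),(-60,-44)):
    cv2.polylines(im,[pl([[*(r0+x*UR+y*n),50] for x,y in ((-65,y0),(65,y0),(65,y1),(-65,y1))])],True,(0,255,0),1)
cv2.polylines(im,[pl([[*(r0+x*UR+y*n),0] for x,y in ((-65,-64),(65,-64),(65,64),(-65,64))])],True,(255,0,0),1)
cv2.imwrite("pics/e2.png",im)
E
```

```text
[ 530.06647456 -318.20925476] along 3.315941637240893 across 1.9778520667953614
[ 530.06647456 -318.20925476] along 1.3139869248145584 across 1.6742448709089603
[ 530.06647456 -318.20925476] along 5.36792739786084 across 2.1491834364070517
```

View pics/e2.png

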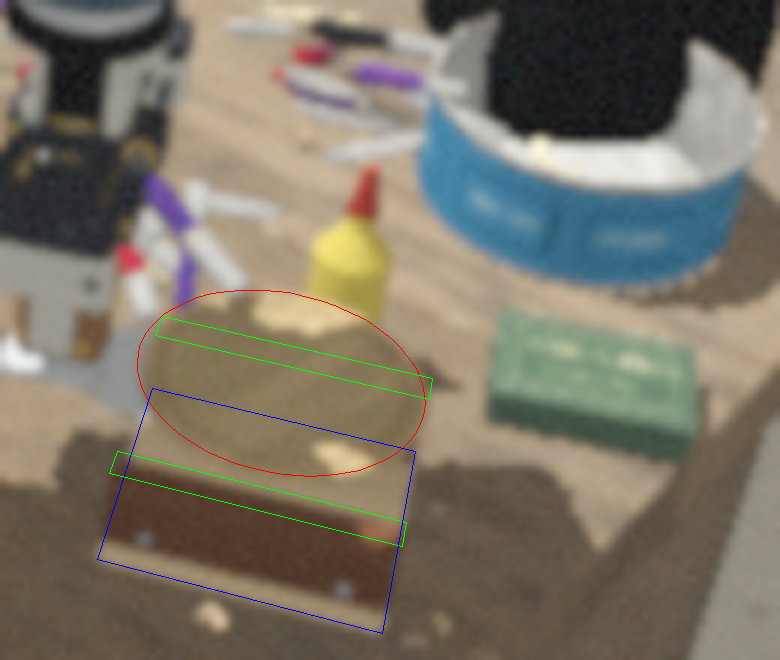

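```bash
python3 - <<'E'
from h import *
robot.move_linear(rp(104,65),ori(YR,.015),speed=20); st("65")
robot.move_linear(rp(104,53),ori(YR,.015),speed=8); st("53")
robot.move_linear(rp(104,43),ori(YR,.015),speed=20); robot.sleep(.4); st("43")
t=robot.get_image("top"); crop(t,390,130,510,245,6,"f0.png")
s=robot.get_image("scene"); crop(s,370,190,500,300,6,"f1.png")
E
```

```text
65 t 24.43 tcp [ 486.9 -220.    64.9] rot [ 3.142 -0.015 -1.147] F [-0.4 -0.3 -3. ] w 0.28
53 t 26.08 tcp [ 486.9 -220.    53. ] rot [-3.142 -0.015 -1.147] F [ 0.5  0.9 -1.6] w 0.281
43 t 27.13 tcp [ 486.9 -220.    43.1] rot [-3.141 -0.015 -1.147] F [ 0.  -0.4 -1.8] w 0.279
```

View pics/f1.png

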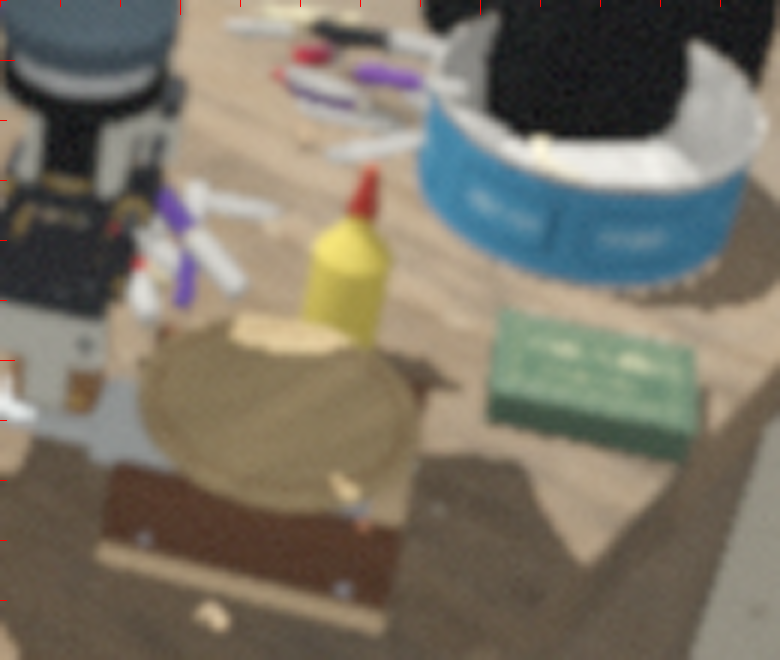

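```bash
python3 - <<'E'
from h import *
s=robot.get_image("scene"); P=unproj(s,(np.array([281,413.5])+.5)/6-.5+[370,190],61)[0][:2]
n=np.array([-UR[1],UR[0]])
d=P-np.array([528,-317.7]); print(P,"along",d@UR,"across",d@n)
for dist in (150,200,245):
    r=robot.move_linear(rp(dist,43),ori(YR,.015),speed=60,f_stop=12); st(f"{dist} {r}")
    if r: break
t=robot.get_image("top"); crop(t,370,130,500,260,5,"h0.png")
s=robot.get_image("scene"); crop(s,330,160,500,300,4,"h1.png")
E
```

```text
[ 524.8282355 -321.2763342] along 1.9556462124517815 across -4.361846420679726
150 False t 28.2 tcp [ 468.3 -178.3   43.1] rot [-3.141 -0.016 -1.147] F [-0.9  0.4 -0.6] w 0.28
200 False t 29.18 tcp [ 447.8 -132.8   43.1] rot [-3.141 -0.016 -1.147] F [ 0.   0.1 -1.8] w 0.276
245 False t 30.08 tcp [429.2 -91.6  43.1] rot [-3.141 -0.016 -1.147] F [ 0.5 -0.4 -1.8] w 0.276
```

View pics/h0.png

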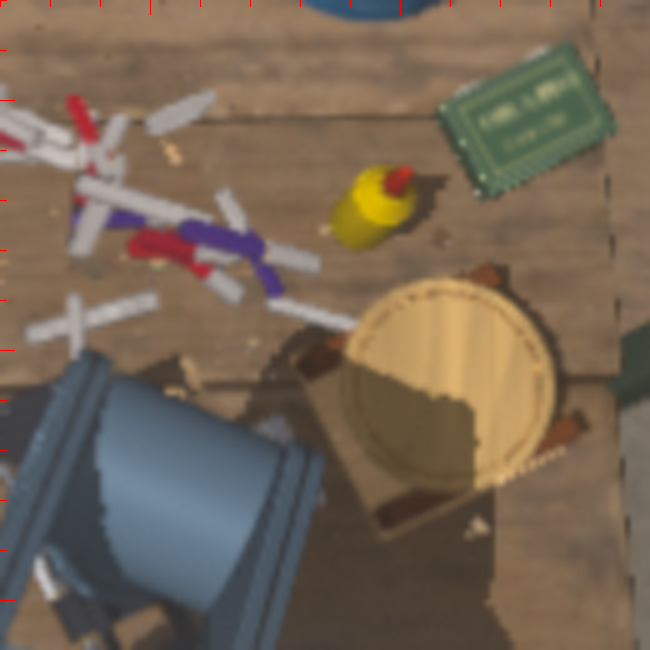

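View pics/h1.png

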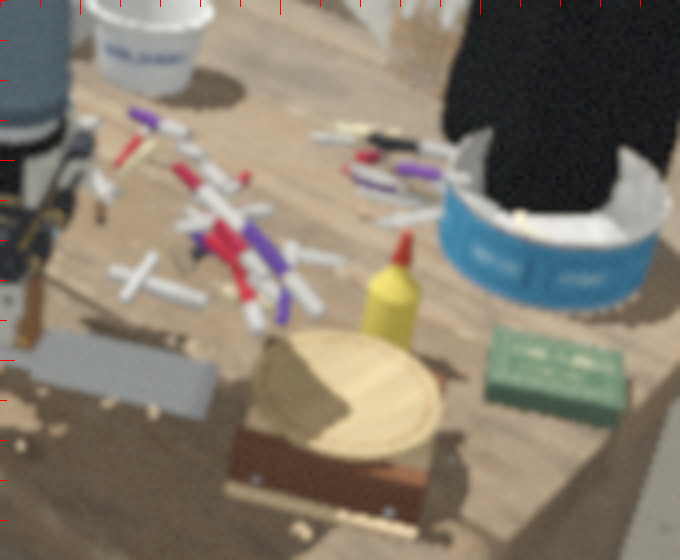

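```bash
python3 - <<'E'
from h import *
n=np.array([-UR[1],UR[0]])
t=robot.get_image("top"); s=robot.get_image("scene")
P=unproj(t,(np.array([449.5,383])+.5)/5-.5+[370,130],59)[0][:2]
d=P-np.array([525.9,-314.2]); print(P,"along",d@UR,"across",d@n)
P=unproj(s,(np.array([346,394])+.5)/4-.5+[330,160],59)[0][:2]
d=P-np.array([528,-317.7]); print(P,"along",d@UR,"across",d@n)
# overlay on top
a=np.linspace(0,2*np.pi,73)
for nm,dd,x0,y0,x1,y1,r0 in(("i0",t,420,130,500,260,(525.9,-314.2)),("i1",s,370,200,500,300,(528,-317.7))):
    im=cv2.resize(dd["img"][y0:y1,x0:x1],None,fx=6,fy=6,interpolation=cv2.INTER_CUBIC); r0=np.array(r0)
    pl=lambda P:np.int32((proj(dd,P)-[x0,y0]+.5)*6)
    cv2.polylines(im,[pl(np.c_[r0[0]+65*np.cos(a),r0[1]+65*np.sin(a),0*a+59])],False,(0,0,255),1)
    for b0,b1 in ((44,60),(-60,-44)):
        cv2.polylines(im,[pl([[*(r0+x*UR+y*n),50] for x,y in ((-65,b0),(65,b0),(65,b1),(-65,b1))])],True,(0,255,0),1)
    cv2.polylines(im,[pl([[*(r0+x*UR+y*n),8] for x,y in ((-65,-64),(65,-64),(65,64),(-65,64))])],True,(255,0,0),1)
    cv2.imwrite(f"pics/{nm}.png",im)
E
```

```text
[ 531.64559268 -316.05817064] along 4.056511385727201 across 4.473181060338334
[ 527.6995963 -318.7674991] along 0.849528943003072 across -0.712809427639659
```

View pics/i0.png

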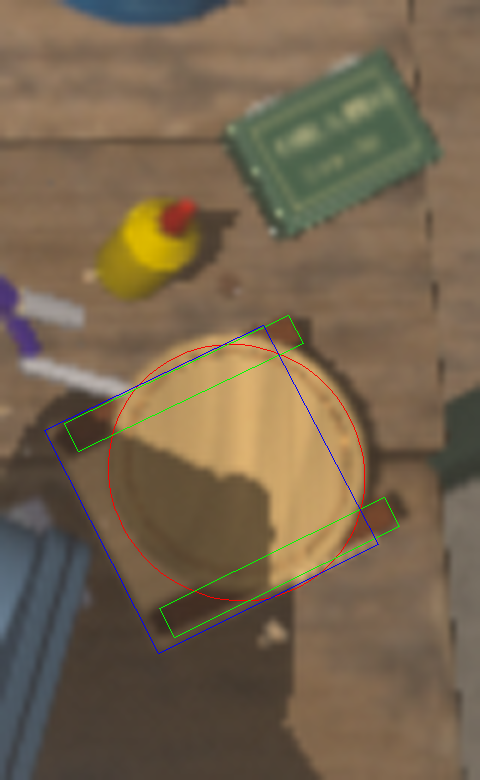

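View pics/i1.png

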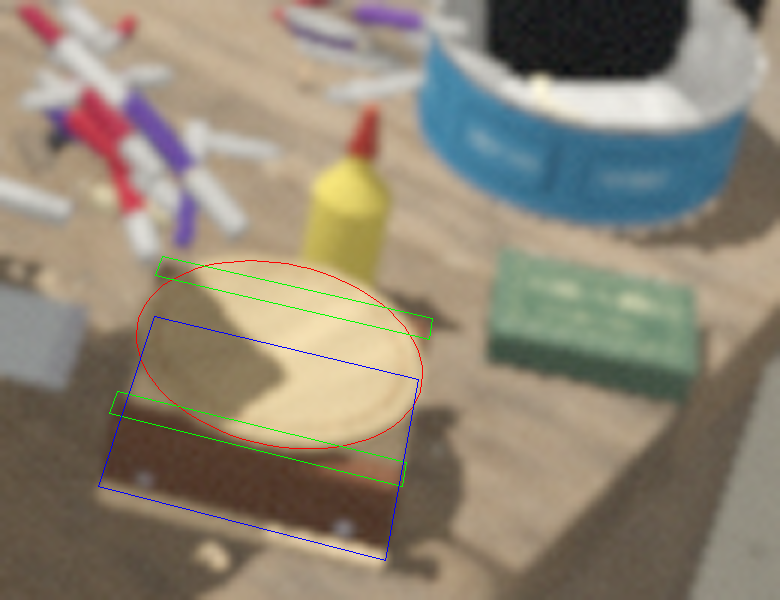

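```bash
python3 - <<'E'
from h import *
robot.move_linear(rp(245,20),ori(YR,.015),speed=40); st()
print(robot.move_linear(rp(245,14.8),ori(YR,0.0),speed=10,f_stop=4)); robot.sleep(.2); st("dn")
robot.move_gripper(1.0); robot.sleep(.2); st("open")
robot.move_linear(rp(245,40),speed=40); robot.move_linear(rp(245,230),speed=120); st("up")
robot.move_ptp([330,150,300],[PI,0,0]); robot.sleep(.3); st("away")
t=robot.get_image("top"); crop(t,370,130,500,260,5,"j0.png")
s=robot.get_image("scene"); crop(s,330,160,500,300,4,"j1.png")
import pickle; pickle.dump((t,s),open("im2.pkl","wb"))
E
```

```text
t 31.01 tcp [428.9 -91.4  19.9] rot [ 3.141 -0.015 -1.147] F [ 0.   0.3 -0.5] w 0.279
True
dn t 31.73 tcp [428.9 -91.5  14.9] rot [-3.142 -0.    -1.147] F [-0.   0.1  5.2] w 0.279
open t 33.09 tcp [428.2 -91.1  14.4] rot [ 3.141e+00  1.000e-03 -1.147e+00] F [ 0.2 -0.4  0.9] w 0.998
up t 35.62 tcp [428.5 -91.3 229.3] rot [ 3.140e+00  2.000e-03 -1.147e+00] F [-0.1 -0.8  0.1] w 1.0
away t 36.97 tcp [330.4 149.4 299.7] rot [ 3.141e+00  1.000e-03 -2.000e-03] F [-0.  -0.5  0.5] w 0.998
```

View pics/j0.png

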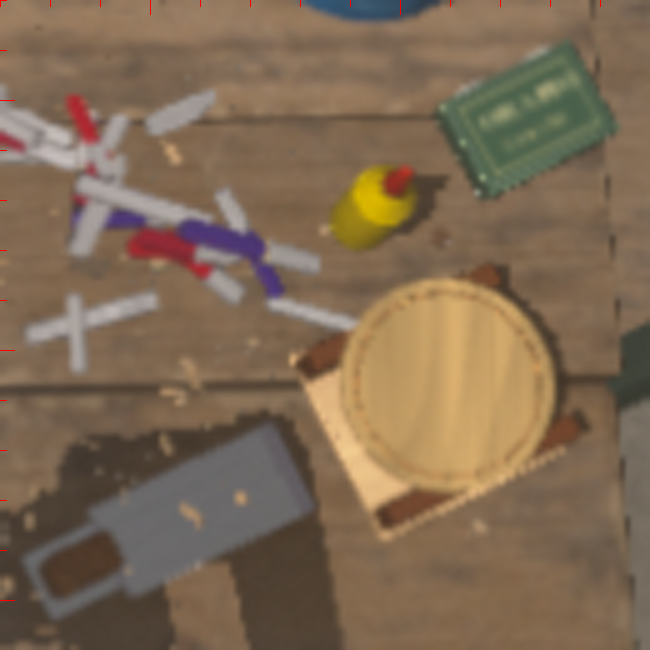

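View pics/j1.png

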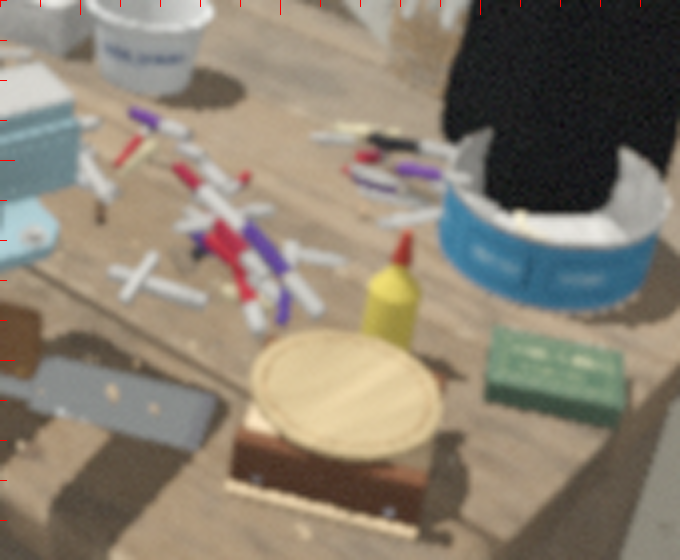

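```bash
python3 - <<'E'
from fit import *
t,s=pickle.load(open("im2.pkl","rb"))
T=lambda p:c2p(p,370,130,5); S=lambda p:c2p(p,330,160,4)
fit("lifter",[(t,T(p),l) for p,l in [((267,425),(152,30,2)),((315,510),(152,-30,2)),((90,512),(24,30,2)),((130,598),(24,-30,2)),((22,557),(-26,22,6)),((52,620),(-26,-22,6))]]+[(s,S(p),l) for p,l in [((222,395),(152,30,2)),((198,450),(152,-30,2)),((52,357),(24,30,2)),((30,400),(24,-30,2))]],[430,-90,-1.1])
import cv2
a,_=pickle.load(open("im0.pkl","rb"))
d=cv2.absdiff(cv2.cvtColor(a["img"],6),cv2.cvtColor(t["img"],6))
for nm,(x0,y0,x1,y1) in dict(bottle=(434,160,455,182),tin=(456,136,496,170)).items(): print(nm,d[y0:y1,x0:x1].mean())
crop(t,160,160,275,260,6,"k0.png")
E
```

```text
lifter [429.386 -93.033  -1.152]
[[1.4, -0.5], [0.5, -0.1], [-0.1, -0.5], [0.5, -0.0], [0.1, -0.3], [0.4, 0.1], [-1.6, -0.2], [-0.4, -0.9], [0.1, -0.8], [-0.7, 0.7]]
bottle 1.3831168831168832
tin 1.425
```

View pics/k0.png

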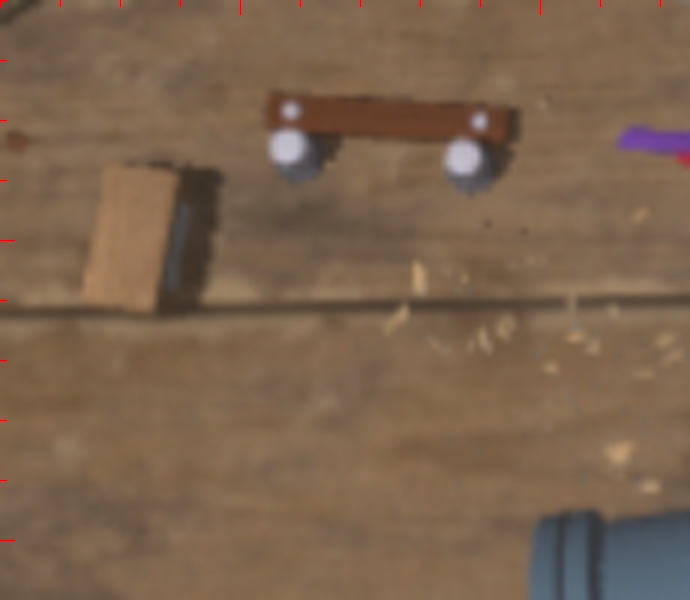

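The block, bottle and tin have not moved. The lifter fits the flat-on-bench model to about 1.5 px, and the lid rests on both rails.

```bash
python3 - <<'E'
from h import *
robot.hand_in(); st()
E
```

```text
the job is handed in; nothing more can be done
the job is handed in; nothing more can be done
```

I carried the lid on the lifter blade to the drying rack and laid the lifter flat on the open bench. I handed the job in at about 37 s of robot time, against the 67 s limit. The hand-in reports no verdict, so the results below rest on my own last checks.

- **Carrying:** I took the lifter by its grip and slid the blade under the lid until the lid stood against both dogs. I then lifted it, carried it over the vice and lowered it slowly onto the rails. The tool force readings stayed within about 6 N at every reading I took.
- **Lid:** It lies on both rails. The two cameras disagree slightly on its offset from the rack centre:

| Camera | Along the rails | Across the rails |
|---|---|---|
| Top | +4 mm | +4.5 mm |
| Scene | +1 mm | −1 mm |
| Allowed | ±30 mm | ±18 mm |

- **Placement shift:** While the lid was still held over the rack, the scene camera put it about 6 mm off across the rails. The arm's own position showed almost no offset, so I shifted the placement by 3 mm as a compromise.
- **Lifter:** It lies underside down, about 28 mm clear of the rack and the lid. It fits the flat-on-bench model to about 1.5 px.
- **Bystanders:** The glue bottle and tin show almost no change between the first and last top pictures. The block looks unmoved by eye.

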